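# Run the relief press out by its star wheel

### The arm

A 6-joint arm with a two-finger parallel gripper is mounted at the origin on the work surface. World frame = base frame: x ahead of the robot, y to its left, z up, the work surface at z = 0. Lengths are in mm, angles in rad, forces in N, time in s.
With the tool pointing down it reaches from about 300 to 775 mm from the base axis. Payload 14.6 kg.
Tool frame: the origin (TCP) lies midway between the tips of the shut fingers; the grasp point (between the pads) lies 19 mm behind it; z points along the fingers, y is the direction in which the jaws open and shut (so a half turn about z gives the same grasp; the last joint's range is limited). The gripper opens to 94 mm and grips with 3 to 60 N. Pads are 16 mm wide; open, the fingers measure 119 mm over their backs; the gripper's body (75 mm by 177 mm) begins 78 mm behind the grasp point.
Start: joints at [1.181, 0.3, 1.521, -0, 1.321, -0.067], TCP at [174.47, 521.584, 205.446] pointing down, gripper open.
Joint ranges: [-3.03, 3.03], [-0.79, 2.21], [0.23, 2.52], [-1.04, 4.18], [0, 3.07], [-2.55, 2.55]. Speed limits (rad/s): [2.22, 2.22, 2.57, 3.14, 3.14, 3.14].

### API

Orientations are given as [roll, pitch, yaw] about the fixed x, y, z axes, in that order (R = Rz(yaw) Ry(pitch) Rx(roll)).
In Python, from cell import manip, camera gives the robot as it stands. The module is installed in compiled form; this text tells all that it offers.
- The arm moves only by the tool jog_arm, never from a script. Its argument "commands" is a list of rows, each a list of 7 numbers: the shift along the world's x, y, z in units of 1 m (1.0 is 1 m), then the turn, a rotation vector about the world's x, y, z in units of 120 degrees (1.0 is 120 degrees), then the opening, from 0 (shut) to 1 (fully open). In form: [[x, y, z, ax, ay, az, grip], ...]. A call has exactly 10 rows; each row is the pose to reach, as a shift and turn from the pose commanded when the call began; what a row does not reach only later rows make up. A row lasts 1/8 s, in which the tool goes at most 62.5 mm and 10.7 degrees, less where a joint would pass 70% of its speed; a pose out of reach is approached as far as the arm can. A call with a number of a shift or a turn outside -1 to 1 is refused whole. A call with a gripper value outside its range is refused whole. The fingers move at their own pace and stop on an object; "grip_force" is the grip in N (left out, the last holds). Time passes only in rows, so rows that repeat a pose let the fingers close, or fill a call up. It gives the time, the measured TCP pose, the force and the opening at its end, in the units of the state.
- manip.read_state(): the state, without advancing time (a new reading comes with each control period).
- camera(name): name is "side" or "top" or "wrist"; returns a dict with "pixels" (400x640x3 uint8, blue, green, red), "vertical_fov" (degrees; the focal length in pixels is half the picture's height over the tangent of half this angle, whatever the lens; pixels are square), "cx", "cy" (the principal point, pixels), "rvec" (rotation vector, rad) and "tvec" (3), from world to camera coordinates, as OpenCV has them. Camera axes: x right, y down, z forward; pixel columns grow to the right and rows downward; lengths in mm; the calibration is good to about 2 mm. A picture is of the moment at which its call begins. There is no depth.
- manip.sign_off(): hands the job in, once; it reports no verdict.
The state is a dict: "clock": time; "joints": joint angles; "qd": joint speeds; "effort": joint torques, N m; "eef_pos": TCP position; "eef_rot": TCP orientation; "wrist_force": force on the tool from outside, world axes, zero at the start; "moment": the same for the moment, N m; "finger_gap": finger opening in mm.
Only numpy, scipy, OpenCV 4.12 (cv2) and the standard library are available. Lean on these libraries where they do the work, as an engineer would, in place of code of your own. Each camera call takes 0.05 s, during which the arm holds its last target.

### The job

Turn the star wheel of the small printing press by pushing its arms with the fingers, one arm after another and whichever way round is convenient, until the arm with the red knob points straight up. Leave the wheel standing still like that, and leave the mug, the ink tin and the jar where they stand.

Things in the scene. Friction and masses are not known exactly. Their poses are not given: they have to be found in the camera images.
- hub (a point): Centre of the star wheel's hub, 180 mm above the table, on the far side of the press; it does not turn with the wheel. x axis = the axle, level, pointing out of the press away from the robot; y level in the wheel's plane; z up. The hub is a dark cylinder, 52 mm across, 32 mm thick along x; the arms lie in the plane x = 0 of this frame.
- press: Small green table-top printing press, fixed; origin under its middle on the table, axes parallel to the hub's. The hub is at x 155, z 180 mm in this frame. The frame fills x -122 to 117, y -80 to 80, z 0 to 233 mm. The flat steel bed (x -90 to 90, z 140 to 156 mm, 360 mm long) sticks out on both y sides and slides along y as the wheel turns.
- wheel (a joint): Star wheel angle, rad: 0 or 6.283 = red knob straight up, 3.142 = straight down (red starts in the lower half). Right-handed about hub x: at angle a the red knob is at y = -126 sin a, z = 126 cos a mm in the hub frame; the other arms at a + 1.257 k. Turns from -0.9 to 7.18 (stops). Stiff: 0.45 N m friction + 0.25 N m per rad/s, 5 to 8 N at a knob; stays where left, no coasting.
- red_knob (a point): Centre of the red ball knob, 126 mm from the hub's centre; its z axis points outward along its arm. The star wheel has no rim: five straight round steel arms 72 degrees apart, 16 mm thick, each with a ball knob of 32 mm diameter (outermost point 142 mm from the axle). One knob is red, with a red sleeve on its arm; the other four are black.
- mug: White mug, 85 mm tall, 80 mm across plus a handle, standing on the table beyond the wheel; origin at the centre of its underside. Not to be moved.
- ink_tin: Ink tin with a blue band, 65 mm tall, 70 mm across, standing on the table beyond the wheel; origin at the centre of its underside. Not to be moved.
- jar: Amber jar with a black lid, 90 mm tall, 56 mm across, standing on the table beyond the wheel; origin at the centre of its underside. Not to be moved.

How it is judged (in metres and radians):
On the way, in this order (a step that is already met when the one before it is completed fails the run):
1. the fingers push an arm of the wheel while the red arm still points away from the top (contact force between the fingers and wheel above 0.5 N and angle between red_knob's own z axis and vertical above 1.3 rad), for 0.05 s.
2. the fingers push an arm of the wheel as the red arm comes towards the top (contact force between the fingers and wheel above 0.5 N and angle between red_knob's own z axis and vertical below 1.2 rad), for 0.05 s.
At the end, for the whole second after the job is handed in: The arm with the red knob points straight up to within 0.12 rad (7 degrees) and the wheel is still (below 0.05 rad/s); mug, ink tin and jar are within 20 mm of where they stood (angle between red_knob's own z axis and vertical below 0.12 rad and velocity of joint wheel between -0.05 and 0.05 rad/s and distance of each of mug, ink_tin, jar from where it was at the start of the episode below 0.02 m); the robot touches nothing.
It fails at once if the mug is shifted, lifted or tipped (distance of mug from where it was at the start of the episode above 0.02 m or angle between mug's own z axis and vertical above 0.4 rad).
It fails at once if the ink tin is shifted, lifted or tipped (distance of ink_tin from where it was at the start of the episode above 0.02 m or angle between ink_tin's own z axis and vertical above 0.4 rad).
It fails at once if the jar is shifted, lifted or tipped (distance of jar from where it was at the start of the episode above 0.02 m or angle between jar's own z axis and vertical above 0.4 rad).
It also fails if it takes over 54 s, if anything falls off the work surface, if the arm or the gripper's body presses on something with over 40 N, if the wrist force passes 120 N, or if a joint passes its speed limit or range.

## Working session

There is one attempt and no reset: what is moved stays moved. The work goes in short steps, Python scripts to look and compute and a tool call to move; the robot and the scene stay as the last step left them, time stands still between calls to the robot, and variables do not carry over. Pictures are saved under pics/ and viewed, and the job is handed in when it is done.

Besides the shell and the picture viewer there is one more tool, called after "Call:" in YAML: its name, and indented under it one key for each argument. jog_arm: Moves the arm, as the interface text tells. Its arguments: {"type":"object","properties":{"commands":{"type":"array","items":{"type":"array","items":{"type":"number"}}},"grip_force":{"type":"number"}},"required":["commands"]}

```bash
mkdir -p pics
cat > h.py <<'E'
import numpy as np, cv2
from cell import manip, camera
def K(c):
    f=200/np.tan(np.radians(c["vertical_fov"])/2); return np.array([[f,0,c["cx"]],[0,f,c["cy"]],[0,0,1]])
def grab(n,fn):
    c=camera(n); cv2.imwrite("pics/"+fn,c["pixels"]); return c
def ray(c,u,v):
    R,_=cv2.Rodrigues(np.array(c["rvec"],float)); t=np.array(c["tvec"],float).ravel()
    o=-R.T@t; d=R.T@np.linalg.inv(K(c))@np.array([u,v,1.]); return o,d/np.linalg.norm(d)
def proj(c,P):
    p,_=cv2.projectPoints(np.array(P,float).reshape(-1,3),np.array(c["rvec"],float),np.array(c["tvec"],float),K(c),None); return p.reshape(-1,2)
E
python3 - <<'E'
from h import *
import pickle
for n in("side","top","wrist"):
    c=grab(n,n+"0.png"); pickle.dump(c,open(n+"0.pkl","wb")); o,d=ray(c,320,200); print(n,o.round(),d.round(3),c["vertical_fov"],c["cx"],c["cy"])
print(manip.read_state())
E
```

```text
side [ 408. -785.  664.] [ 0.209  0.834 -0.511] 56.352010168513544 321.5244794585077 197.62624641778567
top [ 516.  -24. 1063.] [ 0.084  0.038 -0.996] 56.502692917617814 318.4413720131511 203.75041373176487
wrist [110. 542. 384.] [ 0.221 -0.074 -0.972] 60.947032725788844 320.0549223038636 199.389458911505
{'clock': 0.15, 'joints': array([ 1.18140857e+00,  3.00316738e-01,  1.52143904e+00, -1.93116281e-05,
        1.32070899e+00, -6.65979205e-02]), 'qd': array([ 0.00041437, -0.00047701, -0.00227694, -0.00167785,  0.00047223,
        0.0006788 ]), 'effort': array([ 3.16620417e-04, -5.31964660e+01, -3.52814412e+01,  7.07965996e-02,
        2.36621319e-02, -1.12600733e-04]), 'eef_pos': array([174.39645855, 521.4037202 , 205.03109468]), 'eef_rot': array([-3.14072123e+00, -3.93728779e-05,  2.81880758e+00]), 'wrist_force': array([-0.07955775,  0.54223439,  0.84249698]), 'moment': array([-0.01038702,  0.02696887,  0.02587039]), 'finger_gap': 93.96780308687639}
```

View pics/side0.png

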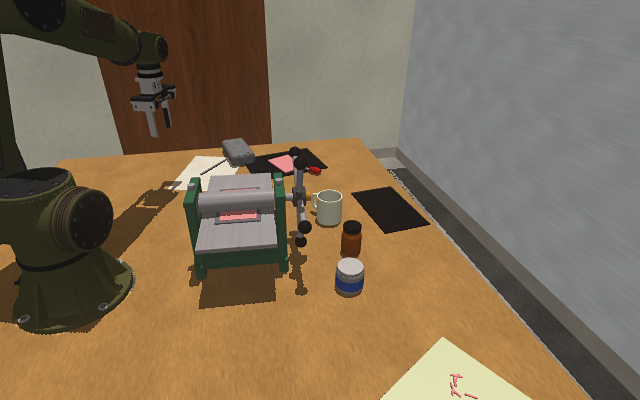

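View pics/top0.png

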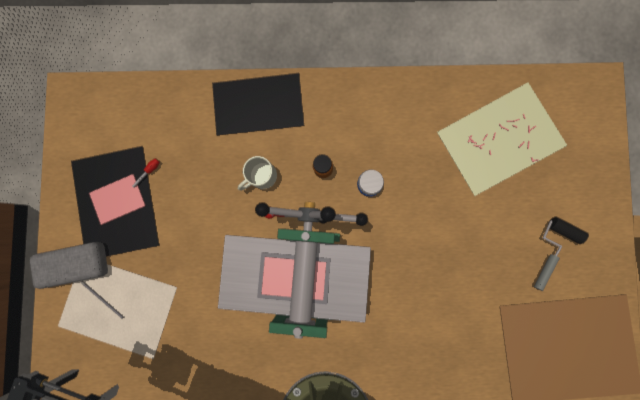

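The side view shows the press with the wheel edge-on around (300,195). The top view shows black knobs at (263,210), (328,214) and (362,219), the hub near (308,213), and red peeking out at about (270,213). Next I'll enlarge both.

Run:
```python
import cv2
a=cv2.imread("pics/side0.png")[135:305,180:390]; cv2.imwrite("pics/s1.png",cv2.resize(a,None,fx=3.5,fy=3.5,interpolation=cv2.INTER_CUBIC))
a=cv2.imread("pics/top0.png")[145:345,210:390]; cv2.imwrite("pics/t1.png",cv2.resize(a,None,fx=3,fy=3,interpolation=cv2.INTER_CUBIC))
```

```text
(no output)
```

View pics/s1.png

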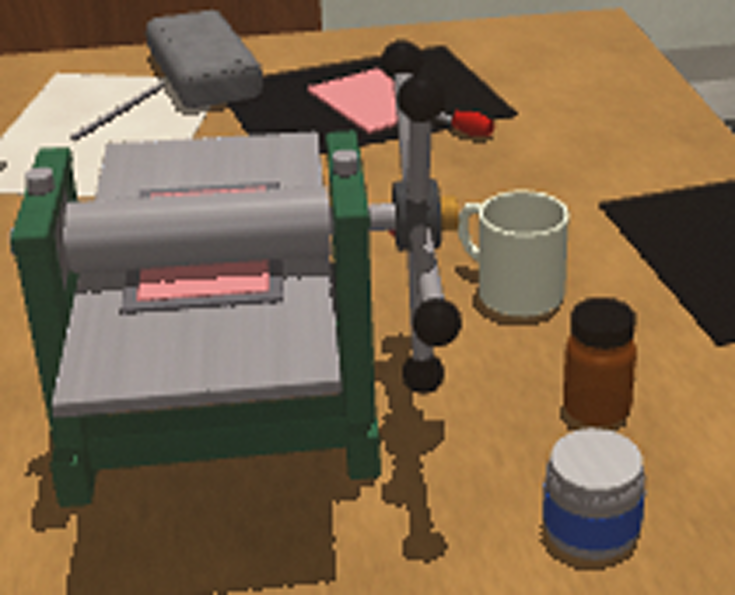

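View pics/t1.png

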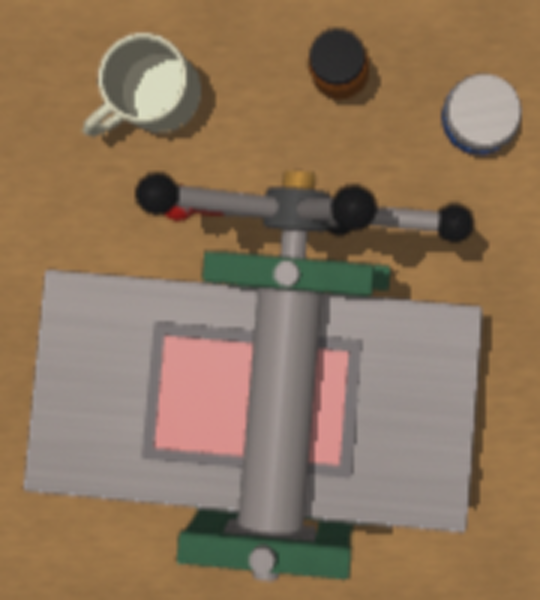

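```bash
cat > fit.py <<'E'
from h import *
import pickle
from scipy.optimize import least_squares
def knob(p,i,r=126):
    x,y,psi,a=p; t=a+1.2566*i
    return np.array([x,y,180])+r*(-np.sin(t)*np.array([-np.sin(psi),np.cos(psi),0])+np.cos(t)*np.array([0,0,1]))
if __name__=="__main__":
    s=pickle.load(open("side0.pkl","rb"));t=pickle.load(open("top0.pkl","rb"))
    # red=0 angle a; 1:A 2:B 3:C 4:D
    obs=[(t,1,262.3,209.3),(t,2,327.7,214),(t,3,361.7,219),(s,1,294.9,151.3),(s,2,300.3,163),(s,3,304.9,227),(s,4,300.6,241.9)]
    f=lambda p:np.concatenate([proj(c,knob(p,i))[0]-(u,v) for c,i,u,v in obs])
    o,d=ray(t,308,213);P=o+d*(180-o[2])/d[2];print(P)
    r=least_squares(f,[P[0],P[1],-0.08,4.08],loss="soft_l1");print(r.x,r.fun.reshape(-1,2).round(1))
    p=r.x;np.save("p.npy",p)
    for i in range(5):print(i,knob(p,i).round(),proj(t,knob(p,i)).round(),proj(s,knob(p,i)).round())
    for n,u,v,h in(("mug",(142/3+210),(78/3+145),85),("jar",338/3+210,57/3+145,90),("tin",482/3+210,108/3+145,65)):
        o,d=ray(t,u,v);print(n,(o+d*(h-o[2])/d[2]).round())
E
python3 fit.py
```

```text
[559.3953332   37.80809445 180.        ]
[ 5.56402364e+02  3.53459617e+01 -8.25925009e-02  4.15832063e+00] [[ 0.2 -0.4]
 [ 0.6 -0.4]
 [-0.1 -0.3]
 [-0.5  0.6]
 [-0.3 -0.4]
 [-0.5 -0.4]
 [-0.1 -0.8]]
0 [565. 142. 114.] [[269. 212.]] [[295. 197.]]
1 [564. 131. 261.] [[262. 209.]] [[294. 152.]]
2 [552. -12. 297.] [[328. 214.]] [[300. 163.]]
3 [546. -90. 171.] [[362. 219.]] [[304. 227.]]
4 [554.   5.  58.] [[323. 217.]] [[301. 241.]]
mug [677. 180.  85.]
jar [693.   6.  90.]
tin [ 651. -123.   65.]
```

Call:
jog_arm:
  commands:
    - [0,0,0.06,0,0,0,0]
    - [0.02,-0.02,0.11,0,0,0.03,0]
    - [0.06,-0.05,0.12,0,0,0.06,0]
    - [0.1,-0.085,0.12,0,0,0.09,0]
    - [0.145,-0.124,0.12,0,0,0.115,0]
    - [0.19,-0.162,0.12,0,0,0.115,0]
    - [0.235,-0.2,0.12,0,0,0.115,0]
    - [0.28,-0.24,0.12,0,0,0.115,0]
    - [0.32,-0.274,0.12,0,0,0.115,0]
    - [0.36,-0.308,0.12,0,0,0.115,0]
  grip_force: 20

```text
clock: 1.4
eef_pos: [535.6, 212.1, 325.3]
eef_rot: [-3.142, -0.0, 3.059]
wrist_force: [0.4, 0.9, 0.1]
finger_gap: 1.1
```

Call:
jog_arm:
  commands:
    - [0.034,-0.028,0,0,0,0,0]
    - [0.034,-0.028,-0.02,0,0,0,0]
    - [0.034,-0.028,-0.04,0,0,0,0]
    - [0.034,-0.028,-0.06,0,0,0,0]
    - [0.034,-0.028,-0.08,0,0,0,0]
    - [0.034,-0.028,-0.08,0,0,0,0]
    - [0.034,-0.028,-0.08,0,0,0,0]
    - [0.034,-0.028,-0.08,0,0,0,0]
    - [0.034,-0.028,-0.08,0,0,0,0]
    - [0.034,-0.028,-0.08,0,0,0,0]

```text
clock: 2.65
eef_pos: [568.5, 185.6, 245.7]
eef_rot: [3.142, 0.0, 3.06]
wrist_force: [0.9, 0.4, -0.1]
finger_gap: 0.6
```

Run:
```python
from h import *
a=grab("side","s2.png")["pixels"][60:260,200:400]; b=grab("top","t2.png")["pixels"][120:320,200:400]
cv2.imwrite("pics/c2.png",cv2.resize(np.hstack([a,b]),None,fx=2,fy=2,interpolation=cv2.INTER_CUBIC))
```

```text
(no output)
```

View pics/c2.png

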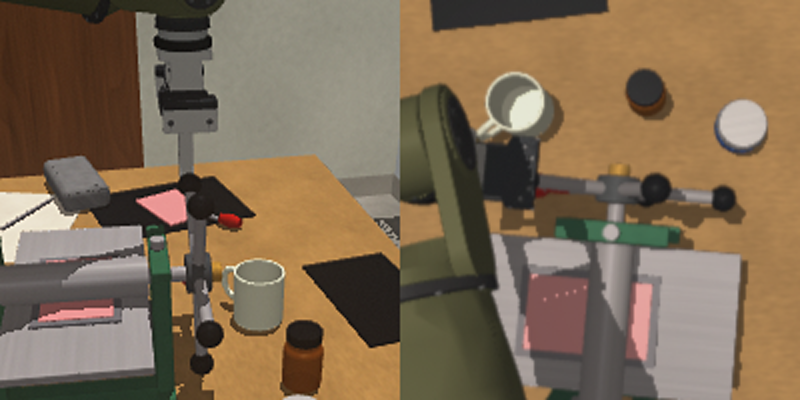

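The finger stands just behind the far upper knob at (190,183) in the left panel, in the wheel's plane. I'll push towards -y.

Call:
jog_arm:
  commands:
    - [-0.001,-0.012,0,0,0,0,0]
    - [-0.002,-0.024,0,0,0,0,0]
    - [-0.003,-0.034,0,0,0,0,0]
    - [-0.0035,-0.044,0,0,0,0,0]
    - [-0.0045,-0.054,0,0,0,0,0]
    - [-0.005,-0.064,0,0,0,0,0]
    - [-0.006,-0.074,0,0,0,0,0]
    - [-0.007,-0.084,0,0,0,0,0]
    - [-0.008,-0.094,0,0,0,0,0]
    - [-0.0085,-0.104,0,0,0,0,0]

```text
clock: 4.0
eef_pos: [560.1, 81.4, 246.3]
eef_rot: [3.14, 0.002, 3.06]
wrist_force: [0.4, 5.5, 3.9]
finger_gap: 0.2
```

Run:
```python
from h import *
a=grab("side","s3.png")["pixels"][60:260,200:400]; b=grab("top","t3.png")["pixels"][120:320,200:400]
cv2.imwrite("pics/c3.png",cv2.resize(np.hstack([a,b]),None,fx=2,fy=2,interpolation=cv2.INTER_CUBIC))
```

```text
(no output)
```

View pics/c3.png

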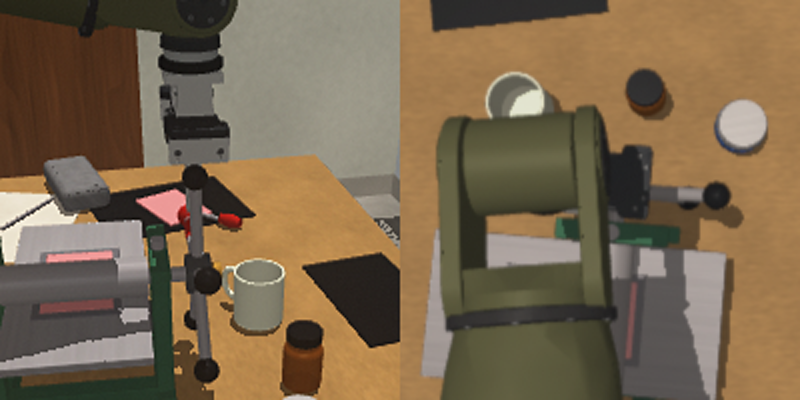

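The wheel is turning: arm A is nearly vertical and the red knob has come up to (183,217) in the left panel. I'll keep pushing.

Call:
jog_arm:
  commands:
    - [-0.001,-0.01,0,0,0,0,0]
    - [-0.0015,-0.018,0,0,0,0,0]
    - [-0.002,-0.026,0,0,0,0,0]
    - [-0.003,-0.034,0,0,0,0,0]
    - [-0.0035,-0.042,0,0,0,0,0]
    - [-0.004,-0.05,0,0,0,0,0]
    - [-0.005,-0.058,0,0,0,0,0]
    - [-0.0055,-0.066,0,0,0,0,0]
    - [-0.006,-0.074,0,0,0,0,0]
    - [-0.0065,-0.08,0,0,0,0,0]

```text
clock: 5.35
eef_pos: [553.2, 1.7, 245.0]
eef_rot: [3.14, -0.001, 3.06]
wrist_force: [0.3, 7.8, 0.6]
finger_gap: 0.5
```

Run:
```python
from h import *
a=grab("side","s4.png")["pixels"][60:260,200:400]; b=grab("top","t4.png")["pixels"][120:320,200:400]
cv2.imwrite("pics/c4.png",cv2.resize(np.hstack([a,b]),None,fx=2,fy=2,interpolation=cv2.INTER_CUBIC))
```

```text
(no output)
```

View pics/c4.png

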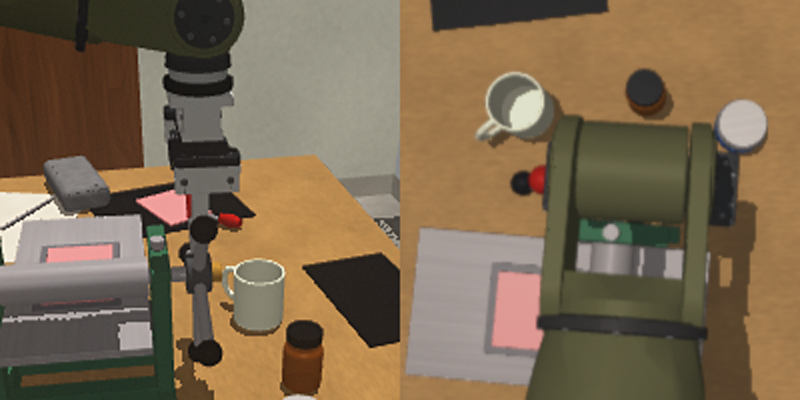

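The red knob is at (538,181) in the top panel, about 42° short of the top. I'll retreat, lift over it, and come down on its +y side.

Call:
jog_arm:
  commands:
    - [0.0005,0.006,0.0,0,0,0,0]
    - [0.0005,0.006,0.05,0,0,0,0]
    - [0.0005,0.006,0.1,0,0,0,0]
    - [0.0005,0.006,0.105,0,0,0,0]
    - [0.004,0.05,0.105,0,0,0,0]
    - [0.008,0.1,0.105,0,0,0,0]
    - [0.013,0.15,0.105,0,0,0,0]
    - [0.0145,0.175,0.105,0,0,0,0]
    - [0.0145,0.175,0.105,0,0,0,0]
    - [0.0145,0.175,0.105,0,0,0,0]

```text
clock: 6.7
eef_pos: [567.9, 175.8, 349.8]
eef_rot: [-3.141, -0.001, 3.059]
wrist_force: [-0.6, -0.2, 0.6]
finger_gap: 0.5
```

```bash
cat > look.py <<'E'
from h import *
import sys
n=sys.argv[1]
a=grab("side","s%s.png"%n)["pixels"][60:260,200:400]; b=grab("top","t%s.png"%n)["pixels"][120:320,200:400]
cv2.imwrite("pics/c%s.png"%n,cv2.resize(np.hstack([a,b]),None,fx=2,fy=2,interpolation=cv2.INTER_CUBIC))
E
python3 look.py 5
```

```text
(no output)
```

View pics/c5.png

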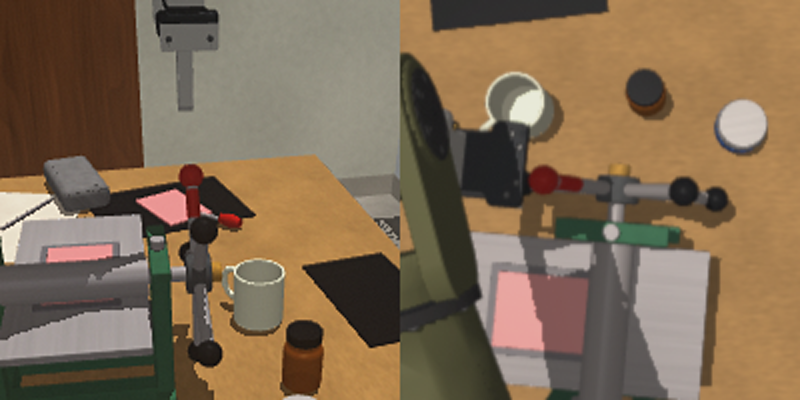

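```bash
cat > ang.py <<'E'
from fit import *
def ang(o):
    p=np.load("p.npy");s=pickle.load(open("side0.pkl","rb"));t=pickle.load(open("top0.pkl","rb"))
    C={"s":s,"t":t}
    f=lambda a:np.concatenate([proj(C[c],knob([*p[:3],a[0]],i))[0]-(u,v) for c,i,u,v in o])
    r=least_squares(f,[6.0]);a=r.x[0];print(a,a-2*np.pi,r.fun.reshape(-1,2).round(1),knob([*p[:3],a],0).round())
E
python3 -c "
from ang import *
ang([('t',0,272,210),('t',1,341.5,215.5),('s',0,295.5,148),('s',1,302,175)])"
```

```text
5.679079538411339 -0.604105768768247 [[-0.  -0.7]
 [ 0.6 -0.5]
 [-0.4 -0.2]
 [-0.5 -0.4]] [562. 107. 284.]
```

Call:
jog_arm:
  commands:
    - [0,0,-0.03,0,0,0,0]
    - [0,0,-0.06,0,0,0,0]
    - [0,0,-0.085,0,0,0,0]
    - [0,0,-0.085,0,0,0,0]
    - [-0.001,-0.015,-0.085,0,0,0,0]
    - [-0.002,-0.03,-0.085,0,0,0,0]
    - [-0.003,-0.042,-0.085,0,0,0,0]
    - [-0.0045,-0.054,-0.085,0,0,0,0]
    - [-0.0055,-0.066,-0.085,0,0,0,0]
    - [-0.0065,-0.078,-0.085,0,0,0,0]

```text
clock: 8.05
eef_pos: [561.8, 98.8, 267.1]
eef_rot: [3.139, 0.003, 3.06]
wrist_force: [1.1, 8.3, 6.6]
finger_gap: 0.2
```

Call:
jog_arm:
  commands:
    - [-0.0005,-0.006,0,0,0,0,0]
    - [-0.001,-0.012,0,0,0,0,0]
    - [-0.0015,-0.018,0,0,0,0,0]
    - [-0.002,-0.023,0,0,0,0,0]
    - [-0.0025,-0.027,0,0,0,0,0]
    - [-0.0025,-0.03,0,0,0,0,0]
    - [-0.0025,-0.031,0,0,0,0,0]
    - [-0.0025,-0.031,0,0,0,0,0]
    - [-0.0025,-0.031,0,0,0,0,0]
    - [-0.0025,-0.031,0,0,0,0,0]

```text
clock: 9.3
eef_pos: [558.9, 67.5, 265.2]
eef_rot: [-3.141, -0.0, 3.06]
wrist_force: [0.1, 1.2, 0.4]
finger_gap: 0.2
```

```bash
python3 look.py 6
```

```text
(no output)
```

View pics/c6.png

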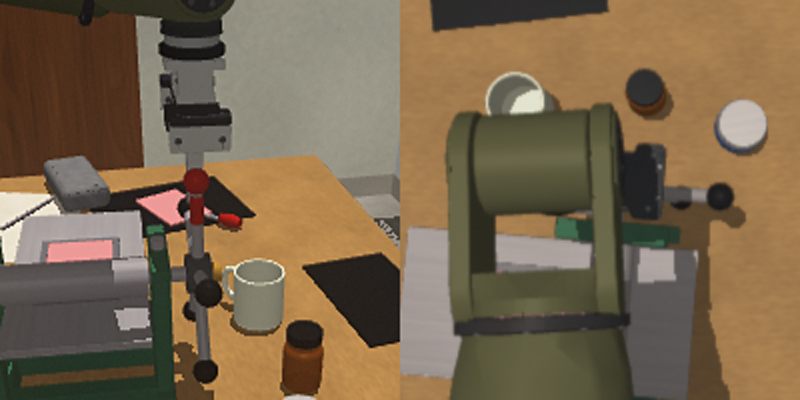

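Red is near the top at (196,181) in the left panel. I'll back off to see it clearly.

Call:
jog_arm:
  commands:
    - [0.0005,0.01,0,0,0,0,0]
    - [0.003,0.03,0,0,0,0,0]
    - [0.006,0.07,0,0,0,0,0]
    - [0.009,0.11,0,0,0,0,0]
    - [0.009,0.11,0,0,0,0,0]
    - [0.009,0.11,0,0,0,0,0]
    - [0.009,0.11,0,0,0,0,0]
    - [0.009,0.11,0,0,0,0,0]
    - [0.009,0.11,0,0,0,0,0]
    - [0.009,0.11,0,0,0,0,0]

```text
clock: 10.65
eef_pos: [568.0, 177.4, 265.5]
eef_rot: [3.142, 0.0, 3.059]
wrist_force: [-0.1, -0.7, -0.5]
finger_gap: 0.2
```

```bash
python3 look.py 7; python3 -c "
import cv2,numpy as np
a=cv2.imread('pics/s7.png')[130:260,240:340];b=cv2.imread('pics/t7.png')[160:290,270:370]
cv2.imwrite('pics/d7.png',cv2.resize(np.hstack([a,b]),None,fx=4,fy=4,interpolation=cv2.INTER_CUBIC))"
```

```text
(no output)
```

View pics/d7.png

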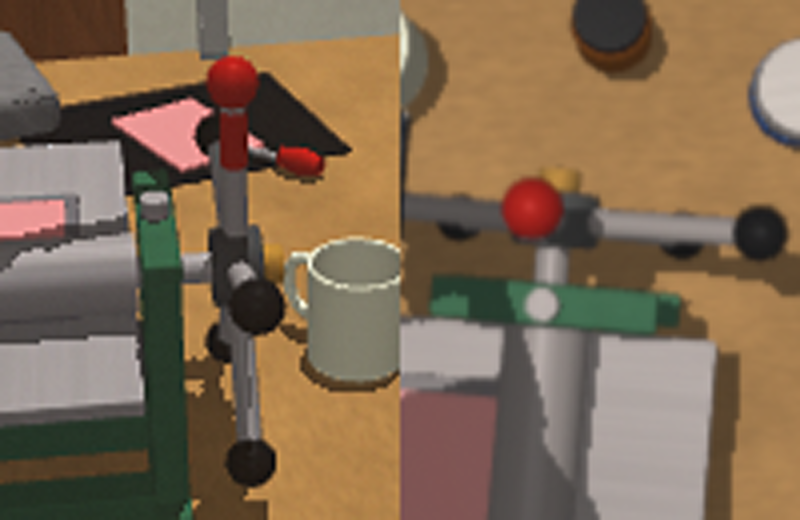

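```bash
python3 -c "
from ang import *
p=np.load('p.npy');t=pickle.load(open('top0.pkl','rb'));print(proj(t,knob([*p[:3],0],0)))
o=[('t',0,303,211.75),('t',1,360,218),('s',0,298,150.5),('s',1,304.25,206.5),('s',2,302.75,245.5)]
ang(o);ang(o[:2]);ang(o[2:])"
```

```text
[[304.89197509 211.44565013]]
6.258560458336042 -0.0246248488435441 [[ 0.4 -0.4]
 [ 0.3 -0.3]
 [-0.3 -0.3]
 [-0.3 -0.3]
 [-0.3 -0.4]] [557.  38. 306.]
6.252371758746882 -0.030813548432703897 [[ 0.  -0.5]
 [ 0.2 -0.3]] [557.  39. 306.]
6.2657689218936365 -0.017416385285949687 [[-0.3 -0.1]
 [-0.3  0.1]
 [-0.4 -0.4]] [557.  38. 306.]
```

The red arm is about 0.025 rad from vertical, well inside the 0.12 rad limit. The robot is clear and the three objects haven't moved in the top view. Handing in.

```bash
python3 -c "
from cell import manip
print(manip.sign_off())"
```

```text
the job is handed in; nothing more can be done
None
```

I turned the wheel until the red arm pointed up, and handed the job in at about 11 s of the 54 s allowed; no verdict was reported. With the fingers shut and pointing down, I pushed the upper black arm towards -y. I then lifted over, came down behind the red knob and pushed it the rest of the way to the top.

- **Red arm:** the last camera fit put it about 0.025 rad (1.4°) short of vertical, against a limit of 0.12 rad. The top and side cameras agreed: 0.031 and 0.017 rad.
- **Robot:** it stood clear, with the finger about 140 mm from the red knob and the wrist force near zero.
- **Mug, tin and jar:** they looked unmoved in the pictures. I judged this by eye and did not re-measure their positions.
- **Wheel at rest:** I did not check this with a second picture. By its description the wheel does not coast.

No check failed or disagreed.

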